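# Load a blank into the spring-loaded magazine

### The job

Take the longer aluminium blank out of the rack, lay it flat on the rubber mat and let go of it, then pick it up lying flat and put it on the pile in the spring-loaded magazine. Push it down until both end catches snap back over its top and hold it level. Leave the short blank in the rack and do not disturb the other things on the bench.

Things in the scene. Friction and masses are not known exactly. Their poses are not given: they have to be found in the camera images.
- blank: The blank to load: plain aluminium plate 80 x 48 x 14 mm, 0.11 to 0.2 kg, two dark holes. Origin at its centre; x along the 80 mm side, y through the 14 mm thickness, z along the 48 mm side. It starts standing on a long edge in a rack slot (z up, x along the slot), top edge 56 mm above the table. Faces and ends are alike. Stood free, it topples flat once its top edge is pushed over 14 mm.
- short_blank: The wrong blank: same plate but only 54 x 14 x 48 mm (x, y, z; origin at centre), standing in the rack's other slot; stays there.
- rack: Fixed black rack, base 110 x 140 x 8 mm, origin at the middle of its underside on the table. Two slots along its x, 16 mm wide, at y = -38 and +38 mm; either may hold the long blank. Slot floors at 8 mm height, slot walls (8 mm thick, 90 mm long) up to 26 mm, so the upper 30 mm of a blank is free. Rack and magazine may swap sides.
- mat: Fixed black rubber mat 180 (x) x 150 (y) x 3 mm, origin at the middle of its underside on the table: the place to lay the blank down.
- magazine: Fixed magazine, origin at the middle of its underside on the table, z up. Base 170 (x) x 100 (y) x 10 mm. Four corner guides (90 mm high, flared lips to 101 mm) leave a centred shaft 82.6 (x) x 50.6 (y) mm for a blank lying flat, long side along x. Each long side is open between the guides over 58 mm in x, above the base, so fingers can hold the blank across its 48 mm width and go down beside it.
- rest (a point): On the magazine's axis, 85 mm above the table: the top of a new blank that has been put in the shaft and rests on the sloped catches, before it is pushed (its underside at 71 mm). Push down on its middle, about 12 N, 20 N at most: it spreads the catches, meets the pile and sinks with it. Pushing its top to a height of 57 mm is enough for the catches to snap back (52 mm is still safe).
- seat (a point): On the magazine's axis, 53 mm above the table: the centre of the new blank once locked in; the spring then holds its top at 60 mm against the flat undersides of the catches.
- loaded: Blank already in the magazine: same 80 x 48 x 14 mm plate lying flat on the platform, origin at its centre (x the long side, z the thickness), centre 52 mm above the table at the start, 39 mm when the new blank is locked in above it.
- platform (a joint): Sprung platform under the pile: 0 = up at its stop (start, one blank in), grows downwards in m; about 0.013 with the second blank locked in; 0.024 at the bottom. Spring pushes up with 10 N at 0 plus 250 N/m.
- catch_far (a joint): Steel catch at the magazine's +x end, 20 mm wide (y); its nose is at x = 35.5 mm, underside at 60 mm height, sloped top 63 to 76 mm. 0 = sprung in over the shaft, grows in m as it is pushed outwards (0.0045 lets a centred blank pass, at most 0.012). Sprung in with 2 N plus 200 N/m.
- catch_near (a joint): The same catch at the magazine's -x end (nose at x = -35.5 mm), also 0 when sprung in and growing outwards.
- tape: Bystander: roll of paper tape, 90 mm across, 25 mm high; origin under its middle.
- driver: Bystander: screwdriver lying on the table.
- spanner: Bystander: steel spanner lying on the table near the robot.
- bracket: Bystander: small aluminium angle bracket, 50 x 40 x 45 mm.
- bolt: Bystander: steel bolt standing on its head, 43 mm high.
- can: Bystander: can, 66 mm across, 100 mm high.
- mug: Bystander: white mug, 76 mm across, 85 mm high.
Mind the look-alikes: they are no part of the job. Leave any yellow look-alike of the blank alone. Leave any blue look-alike of the magazine alone.

How it is judged:
By the outcome, as a careful person would: the job done as asked, in the order asked, and still so for the second after the job is handed in, with the robot touching nothing.
It also fails if it takes over 64 s, if anything falls off the work surface, if the arm or the gripper's body presses on something with over 40 N, if the wrist force passes 120 N, or if a joint passes its speed limit or range.

### The arm

A 6-joint arm with a two-finger parallel gripper is mounted at the origin on the work surface. World frame = base frame: x ahead of the robot, y to its left, z up, the work surface at z = 0. Lengths are in mm, angles in rad, forces in N, time in s.
With the tool pointing down it reaches from about 275 to 1000 mm from the base axis. Payload 8.4 kg.
Tool frame: the origin (TCP) lies on the centre line of the jaws, within the pads' length; the fingertips stand 17 mm ahead of it and the grasp point (between the pads) lies 2 mm behind it (r.tcp_to_tips is the z of the fingertips in the tool frame, in mm); z points along the fingers, y is the direction in which the jaws open and shut (so a half turn about z gives the same grasp; the last joint's range is limited). The gripper opens to 85 mm and grips with 20 to 120 N. Pads are 22 mm wide; open, the fingers measure 114 mm over their backs; the gripper's body (76 mm by 85 mm) begins 54 mm behind the grasp point. The pads swing forward as they close: fully open they stand 13 mm farther back than shut.
Start: joints at [1.159, 0.353, 1.633, -0, 1.155, -0.002], TCP at [249.015, 573.253, 248.281] pointing down, gripper open.
Joint ranges: [-2.63, 2.63], [-0.92, 2.1], [0.06, 2.66], [-1.3, 4.44], [0, 2.69], [-3.02, 3.02]. Speed limits (rad/s): [2.22, 2.22, 2.79, 3.14, 3.14, 3.14].

### API

Orientations are given as [roll, pitch, yaw] about the fixed x, y, z axes, in that order (R = Rz(yaw) Ry(pitch) Rx(roll)).
In Python, from rig import r, cams, job gives the robot as it stands.
- The arm moves only by the tool drive_tool, never from a script. Its argument "deltas" is a list of rows, each a list of 4 numbers: the shift along the tool's x, y, z in cm, then the turn about the tool's z in rad. In form: [[x, y, z, roll], ...]. A call has 1 to 12 rows; each row shifts and turns the commanded pose from where the row before left it, along the tool's axes as they then stand; what a row does not reach is not made up. A row lasts 1/12 s, in which the tool goes at most 41.7 mm and 7.16 degrees, less where a joint would pass 70% of its speed; a pose out of reach is approached as far as the arm can. A call with a gripper value outside its range is refused whole. "jaw" is the closure, from 0 (fully open) to 1 (shut), set as the call begins (left out, the last holds). The fingers move at their own pace and stop on an object; "force" is the grip in N (left out, the last holds). Time passes only in rows, so rows that do not move let the fingers close. It gives the time, the measured TCP pose, the force and the opening at its end, in the units of the state.
- r.sense(): the state, without advancing time (a new reading comes with each control period).
- cams.grab_frame(name): name is "scene" or "top" or "wrist"; returns (picture, depth): 480x640x3 uint8, red, green, blue; 480x640 float32, mm along the optical axis (not along the pixel's ray), 0 where there is no reading.
- cams.camera_params(name): a dict with "fx", "fy", "cx", "cy" (pixels), "k1" (the pictures are not rectified: a ray, as slopes to the right and down, at radius r is drawn at 1 + k1 r^2 times it, then the intrinsics apply), "R" (3x3) and "t" (3): a world point X has camera coordinates R X + t. Camera axes: x right, y down, z forward; pixel columns grow to the right and rows downward; lengths in mm; the calibration is good to about 2 mm. A picture is of the moment at which its call begins: read the wrist's pose just before it. camera_params takes no time and is no camera call; for the wrist camera it gives the pose at the moment of the call.
- job.sign_off(): hands the job in, once; it reports no verdict.
The state is a dict: "clock": time; "qpos": joint angles; "qvel": joint speeds; "joint_efforts": joint torques, N m; "eef_pos": TCP position; "tcp_rot": TCP orientation; "contact_force": force on the tool from outside, world axes, zero at the start; "wrist_torque": the same for the moment, N m; "opening": opening from 0.0 (shut) to 1.0 (fully open).
Only numpy, scipy, OpenCV 4.12 (cv2) and the standard library are available. Lean on these libraries where they do the work, as an engineer would, in place of code of your own. Each camera call takes 0.05 s, during which the arm holds its last target. There are 200 camera calls.

## Working session

There is one attempt and no reset: what is moved stays moved. The work goes in short steps, Python scripts to look and compute and a tool call to move; the robot and the scene stay as the last step left them, time stands still between calls to the robot, and variables do not carry over. Pictures are saved under pics/ and viewed, about 8 in all and at most 12, crops included, and the job is handed in when it is done.

Besides the shell and the picture viewer there is one more tool, called after "Call:" by a JSON object that holds its "fn" and its "kwargs". drive_tool: Moves the arm, as the interface text tells. Its arguments: {"type":"object","properties":{"deltas":{"type":"array"},"jaw":{"type":"number"},"force":{"type":"number"}},"required":["deltas"]}

```bash
ls; mkdir -p pics; python3 - <<'E'
from rig import r,cams
import cv2,numpy as np
s=r.sense();print(s)
for n in("scene","top"):
    p,d=cams.grab_frame(n);cv2.imwrite(f"pics/{n}0.png",p[:,:,::-1]);np.save(f"pics/{n}0.npy",d);print(n,cams.camera_params(n))
E
```

```text
pics
{'clock': 0.0, 'qpos': array([ 1.15857667e+00,  3.53651977e-01,  1.63413570e+00, -8.26564112e-06,
        1.15519688e+00, -2.41270107e-03]), 'qvel': array([ 0.00127858, -0.00044526, -0.00066429,  0.00077299,  0.00076765,
        0.00055254]), 'joint_efforts': array([ 2.06465156e-03, -6.05237174e+01, -3.42087293e+01,  1.93959067e-05,
        8.94489902e-03, -1.68030187e-06]), 'eef_pos': array([248.84835993, 572.82972574, 247.55860103]), 'tcp_rot': array([-3.14020073e+00,  4.19909013e-06,  2.73178905e+00]), 'contact_force': array([ 0.12457523, -0.49796278,  0.01300785]), 'wrist_torque': array([ 0.03505548, -0.00783079, -0.03440467]), 'opening': 0.99966694275844}
scene {'fx': 560.4304118652211, 'fy': 560.4304118652211, 'cx': 325.58702389966555, 'cy': 237.52712249296053, 'k1': -0.0007430499378905431, 'R': array([[ 0.61932531,  0.78494519,  0.01723971],
       [ 0.50959612, -0.38517571, -0.76938382],
       [-0.59728382,  0.48528416, -0.63855409]]), 't': array([-261.39936964, -213.13785982, 1553.00741071])}
top {'fx': 481.544124363075, 'fy': 481.544124363075, 'cx': 335.1574589097724, 'cy': 236.51765426185673, 'k1': -0.09841848179499231, 'R': array([[ 0.01939739, -0.99968996,  0.01561176],
       [-0.98540906, -0.02175647, -0.1688065 ],
       [ 0.16909382, -0.01210956, -0.98552556]]), 't': array([ -58.34333762,  515.5042109 , 1151.62889487])}
```

View pics/top0.png

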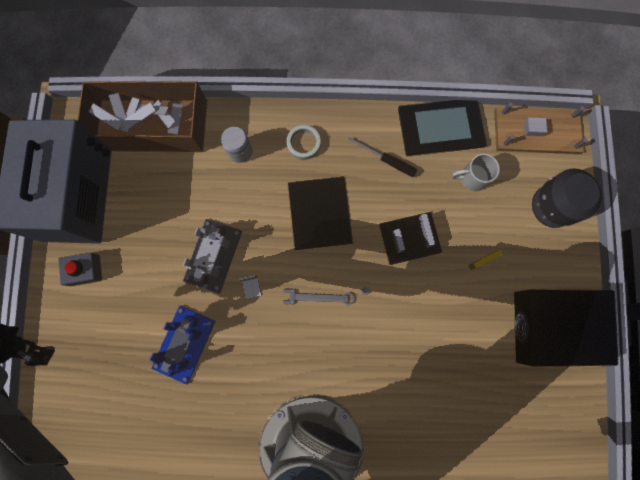

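View pics/scene0.png

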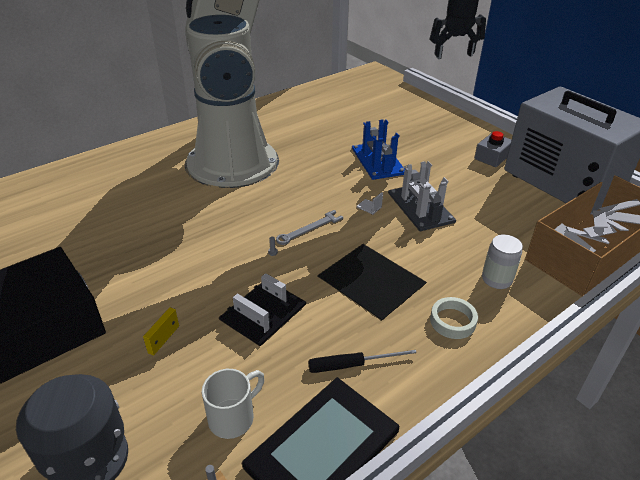

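Top view: magazine (213,257), blue decoy (183,345), mat (320,213), rack (410,238) with the long blank at (428,230) and the short one at (398,240). Scene view: rack (262,308), magazine (422,200). I'll measure from the depth and enlarged crops.

```bash
cat >h.py <<'E'
import numpy as np,cv2
from rig import r,cams
def und(c,uv):
    K=np.array([[c["fx"],0,c["cx"]],[0,c["fy"],c["cy"]],[0,0,1]])
    # cv2 model: xd = x(1+k1 r^2)
    return cv2.undistortPoints(np.array(uv,float).reshape(-1,1,2),K,np.array([c["k1"],0,0,0.])).reshape(-1,2)
def atz(c,uv,z):
    n=und(c,uv);R,t=np.array(c["R"]),np.array(c["t"])
    d=np.c_[n,np.ones(len(n))]@R; o=-R.T@t
    return o+d*((z-o[2])/d[:,2])[:,None]
def cloud(c,d):
    v,u=np.mgrid[0:480,0:640];n=und(c,np.c_[u.ravel(),v.ravel()])
    X=np.c_[n,np.ones(len(n))]*d.reshape(-1,1)
    return ((X-np.array(c["t"]))@np.array(c["R"])).reshape(480,640,3)
def tri(c1,p1,c2,p2):
    P=[np.c_[c["R"],c["t"]] for c in(c1,c2)]
    X=cv2.triangulatePoints(P[0],P[1],und(c1,p1).T,und(c2,p2).T);return (X[:3]/X[3]).T
def proj(c,X):
    K=np.array([[c["fx"],0,c["cx"]],[0,c["fy"],c["cy"]],[0,0,1]])
    return cv2.projectPoints(np.array(X,float),cv2.Rodrigues(np.array(c["R"]))[0],np.array(c["t"]),K,np.array([c["k1"],0,0,0.]))[0].reshape(-1,2)
E
python3 - <<'E'
from h import *
np.set_printoptions(precision=1,suppress=True)
def crop(n,u,v,w=80,h=60):
    p=cv2.imread(f"pics/{n}0.png")[v-h//2:v+h//2,u-w//2:u+w//2]
    p=cv2.convertScaleAbs(p,alpha=1.3);return cv2.resize(p,(400,300),interpolation=cv2.INTER_CUBIC)
cv2.imwrite("pics/m1.png",np.vstack([np.hstack([crop("top",410,238),crop("top",213,257,100,75)]),np.hstack([crop("scene",262,308,100,75),crop("scene",422,200,100,75)])]))
for n,boxes in(("top",{"rack":(375,205,445,270),"mag":(178,212,248,300),"mat":(280,170,360,255)}),("scene",{"rack":(210,265,315,350),"mag":(380,155,465,238)})):
    c=cams.camera_params(n);P=cloud(c,np.load(f"pics/{n}0.npy"))
    for k,(a,b,e,f) in boxes.items():
        Q=P[b:f,a:e].reshape(-1,3);print(n,k,"z hist",np.histogram(Q[:,2],bins=[-9,-4,4,6,12,20,35,45,60,70,85,95,110])[0])
        for lo,hi in((48,62),(5,12),(85,110)):
            q=Q[(Q[:,2]>lo)&(Q[:,2]<hi)]
            if len(q)>8: print(lo,len(q),q.mean(0),cv2.minAreaRect(q[:,:2].astype(np.float32)))
c=cams.camera_params("top")
print(atz(c,[(289,182),(346,177),(353,243),(293,249)],3))
E
```

```text
top rack z hist [ 114 2108  276 1077  136  415   49  329   27    0    0    0]
48 340 [ 527.  -247.5   55.9] ((529.7813110351562, -240.1146240234375), (79.44344329833984, 88.92198181152344), 13.61131763458252)
5 1213 [ 521.6 -237.1    8.4] ((527.6166381835938, -241.2052001953125), (166.6411895751953, 179.11129760742188), 1.698006272315979)
top mag z hist [  89 2996  305  987  394   55   53  501  322  200   71  163]
48 654 [466.3 263.6  58.3] ((466.1766052246094, 262.9564208984375), (60.355098724365234, 148.25694274902344), 74.22258758544922)
5 1111 [456.2 253.1   8.9] ((469.4801330566406, 264.58453369140625), (227.57608032226562, 178.02536010742188), 2.937350273132324)
85 234 [469.7 267.8  97.2] ((467.5712890625, 264.1991882324219), (70.34235382080078, 102.02166748046875), 73.41586303710938)
top mat z hist [  86 4795 1228  660    1    0    0    0    0    0    0    0]
5 1179 [589.3  -5.6   6.4] ((587.3067626953125, -6.885124206542969), (222.94131469726562, 205.62750244140625), 2.0772321224212646)
scene rack z hist [  22 5667  204 1221  261  716  207  577    1    0    0    0]
48 517 [ 533.  -251.3   54.7] ((532.3134155273438, -240.89886474609375), (81.17282104492188, 92.98676300048828), 13.801589965820312)
5 1338 [ 542.4 -251.5    8.2] ((532.8475341796875, -246.951904296875), (178.0207061767578, 167.49330139160156), 71.00830078125)
scene mag z hist [  43 3982  118  899  272  240  205  467  236  289  138  144]
48 472 [456.8 260.6  56.3] ((417.16986083984375, 279.37249755859375), (65.87565612792969, 262.61102294921875), 72.67150115966797)
5 943 [449.5 256.    9.3] ((426.5652770996094, 283.4807434082031), (220.6620635986328, 366.6089782714844), 37.07780838012695)
85 282 [470.4 265.   94.7] ((470.73480224609375, 262.9833679199219), (71.74739837646484, 104.81156158447266), 73.80789184570312)
[[666.1  75.7   3. ]
 [683.2 -73.6   3. ]
 [507.8 -94.3   3. ]
 [488.9  59.    3. ]]
```

View pics/m1.png

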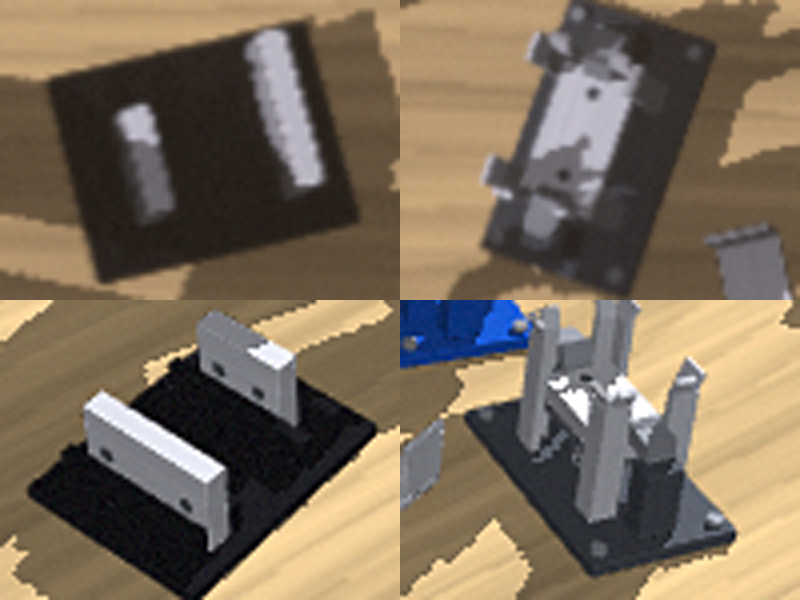

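Crops: the long blank is the right (−y) one in the top tile and the left one in the scene tile. The magazine, with a loaded blank and 4 guides, sits near (468,264). I'll look at it with the wrist camera on the way.

```bash
cat >>h.py <<'E'
def plan(x,y,z,yaw,p=None,y0=None):
    s=r.sense();p=s["eef_pos"] if p is None else np.array(p);y0=s["tcp_rot"][2] if y0 is None else y0
    d=np.array([x,y,z])-p;a=y0
    tx=np.array([np.cos(a),np.sin(a),0]);ty=np.array([np.sin(a),-np.cos(a),0])
    t=(y0-yaw+np.pi)%(2*np.pi)-np.pi
    L=np.linalg.norm(d)
    print("at",p.round(1),round(y0,4),"shift cm tool",np.round([d@tx/10,d@ty/10,-d[2]/10],2),"turn(after)",round(t,4),"dist",round(L),"minrows",round(L/41.7+.5),"turnrows",round(abs(t)/.125+.5))
def snap(n,f):
    c=cams.camera_params(n);p,d=cams.grab_frame(n);cv2.imwrite(f"pics/{f}.png",p[:,:,::-1]);np.savez(f"pics/{f}.npz",d=d,p=p,**c);return c,p,d
E
python3 - <<'E'
from h import *
c=cams.camera_params("wrist");s=r.sense()
R=np.array(c["R"]);print(c["fx"],c["k1"],"cam pos-tcp",(-R.T@c["t"]-s["eef_pos"]).round(1),"fwd",R[2].round(3),"right",R[0].round(3))
plan(468,264,330,2.855)
E
```

```text
408.90853554674425 0.010546858274377792 cam pos-tcp [-64.6  28.5 125.8] fwd [ 0.259 -0.114 -0.959] right [ 0.398  0.917 -0.001]
at [248.9 572.9 247.6] 2.7318 shift cm tool [-32.41 -19.6   -8.24] turn(after) -0.1232 dist 388 minrows 10 turnrows 1
```

Call:
{"fn": "drive_tool", "kwargs": {"deltas": [[-3.2, -1.95, -0.8, 0], [-3.2, -1.95, -0.8, 0], [-3.2, -1.95, -0.8, 0], [-3.2, -1.95, -0.8, 0], [-3.2, -1.95, -0.8, 0], [-3.2, -1.95, -0.8, 0], [-3.2, -1.95, -0.8, 0], [-3.2, -1.95, -0.8, 0], [-3.2, -1.95, -0.8, 0], [-3.2, -1.95, -0.8, 0], [-0.4, -0.1, -0.2, -0.123], [0, 0, 0, 0]]}}

```text
clock: 1.1
eef_pos: [469.5, 262.7, 330.8]
tcp_rot: [3.141, 0.001, 2.857]
contact_force: [-0.7, 0.3, -0.3]
opening: 0.999
```

```bash
python3 - <<'E'
from h import *
np.set_printoptions(precision=1,suppress=True)
print(r.sense()["qvel"].round(3),r.sense()["qpos"].round(3))
c,p,d=snap("wrist","w1")
P=cloud(c,d).reshape(-1,3)
for lo,hi in((55,62),(8,12),(86,110),(98,110),(60,80)):
    q=P[(P[:,2]>lo)&(P[:,2]<hi)&(np.hypot(P[:,0]-468,P[:,1]-264)<100)]
    if len(q)>8:print(lo,len(q),q.mean(0),cv2.minAreaRect(q[:,:2].astype(np.float32)))
E
```

```text
[ 0.   0.   0.   0.  -0.   0.2] [ 0.5  0.1  1.7 -0.   1.3 -0.8]
55 4261 [465.6 264.3  58.9] ((467.59564208984375, 263.74554443359375), (62.26458740234375, 147.30177307128906), 72.59783935546875)
8 5941 [447.9 269.4  10.1] ((461.6791076660156, 243.576171875), (143.17050170898438, 169.8247833251953), 73.2682113647461)
86 1669 [467.8 264.   97.2] ((467.7521667480469, 263.8531799316406), (69.98208618164062, 101.38346099853516), 73.20128631591797)
98 885 [465.  265.  100.6] ((467.7521667480469, 263.8531799316406), (69.98208618164062, 101.38346099853516), 73.20128631591797)
60 2291 [466.6 263.8  68.3] ((466.78057861328125, 263.6799011230469), (62.53844451904297, 129.1707763671875), 72.92838287353516)
```

View pics/w1.png

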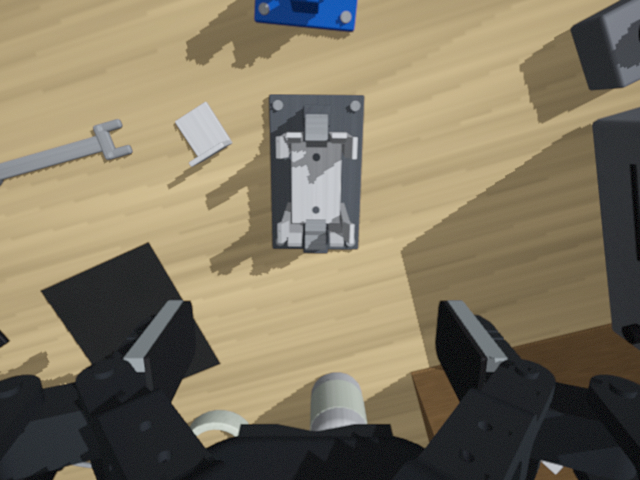

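Wrist view: the magazine stands upright in the picture, base corners around (270,95)–(358,250). The depth rectangle of the guide tops gives centre ≈ (467.7, 263.9) and yaw ≈ −16.8°. Now the rack.

Call:
{"fn": "drive_tool", "kwargs": {"deltas": [[-1.55, -3.8, 0, 0], [-1.55, -3.8, 0, 0], [-1.55, -3.8, 0, 0], [-1.55, -3.8, 0, 0], [-1.55, -3.8, 0, 0], [-1.55, -3.8, 0, 0], [-1.55, -3.8, 0, 0], [-1.55, -3.8, 0, 0], [-1.55, -3.8, 0, 0], [-1.55, -3.8, 0, 0], [-1.55, -3.8, 0, 0], [-1.55, -3.8, 0, 0]]}}

```text
clock: 2.15
eef_pos: [517.5, -226.0, 329.7]
tcp_rot: [3.141, -0.001, 2.852]
contact_force: [0.2, -0.2, 0.1]
opening: 1.006
```

Call:
{"fn": "drive_tool", "kwargs": {"deltas": [[-1.5, -3.4, 0, 0], [0, 0, 0, -0.105], [0, 0, 0, -0.105], [0, 0, 0, -0.105], [0, 0, 0, -0.105], [0, 0, 0, -0.105], [0, 0, 0, 0], [0, 0, 0, 0]]}}

```text
clock: 2.82
eef_pos: [522.5, -261.2, 329.7]
tcp_rot: [3.141, -0.001, -2.908]
contact_force: [-0.0, 0.2, -0.5]
opening: 1.001
```

```bash
python3 - <<'E'
from h import *
np.set_printoptions(precision=1,suppress=True)
print(r.sense()["qvel"].round(3),r.sense()["eef_pos"],r.sense()["tcp_rot"])
c,p,d=snap("wrist","w2")
def rep(n,P):
    for lo,hi in((52,60),(22,29)):
        Q=P.reshape(-1,3)
        q=Q[(Q[:,2]>lo)&(Q[:,2]<hi)&(np.hypot(Q[:,0]-530,Q[:,1]+240)<90)]
        m=((q-[530,-240,0])@[np.sin(.24),-np.cos(.24),0])>0
        for a in(q[m],q[~m]):
            if len(a)>8:print(n,lo,len(a),a.mean(0),cv2.minAreaRect(a[:,:2].astype(np.float32)))
rep("wrist",cloud(c,d))
for n in("top","scene"):rep(n,cloud(cams.camera_params(n),np.load(f"pics/{n}0.npy")))
E
```

```text
[-0. -0. -0. -0.  0.  0.] [ 522.5 -261.2  329.7] [ 3.1 -0.  -2.9]
wrist 52 1112 [ 538.  -278.5   56.1] ((539.1880493164062, -278.3744812011719), (79.2930908203125, 14.091355323791504), 14.528471946716309)
wrist 52 778 [ 511.2 -206.4   56.1] ((511.4732666015625, -206.04205322265625), (53.461185455322266, 14.198262214660645), 14.571033477783203)
wrist 22 1205 [ 532.  -279.6   26.1] ((534.4937133789062, -279.6596374511719), (89.51273345947266, 32.044517517089844), 14.241172790527344)
wrist 22 1179 [ 514.6 -207.6   26. ] ((515.40087890625, -205.5223388671875), (89.91053771972656, 33.291282653808594), 14.295713424682617)
top 52 169 [ 537.8 -275.8   56.1] ((538.6288452148438, -276.1776428222656), (79.37995147705078, 15.96100902557373), 14.849870681762695)
top 52 113 [ 511.4 -206.2   56.3] ((511.0969543457031, -206.3568115234375), (53.563446044921875, 14.454920768737793), 15.086668968200684)
top 22 143 [ 530.6 -270.3   25.8] ((533.9622192382812, -276.9167785644531), (89.45519256591797, 33.35869216918945), 14.946081161499023)
top 22 180 [ 515.9 -201.2   25.7] ((514.657958984375, -205.6545867919922), (89.6701889038086, 32.52238464355469), 14.60531997680664)
scene 52 265 [ 542.5 -278.1   55.6] ((541.2646484375, -277.3490905761719), (81.20362854003906, 17.58578872680664), 13.496747970581055)
scene 52 168 [ 515.2 -206.9   55.5] ((514.768798828125, -205.93328857421875), (56.279266357421875, 16.581893920898438), 14.16043472290039)
scene 22 268 [ 544.3 -286.8   25.6] ((536.2929077148438, -281.32403564453125), (93.51078033447266, 32.7452507019043), 17.509586334228516)
scene 22 265 [ 526.7 -209.4   25.6] ((517.0399169921875, -205.42263793945312), (91.51431274414062, 34.90789031982422), 14.435745239257812)
```

View pics/w2.png

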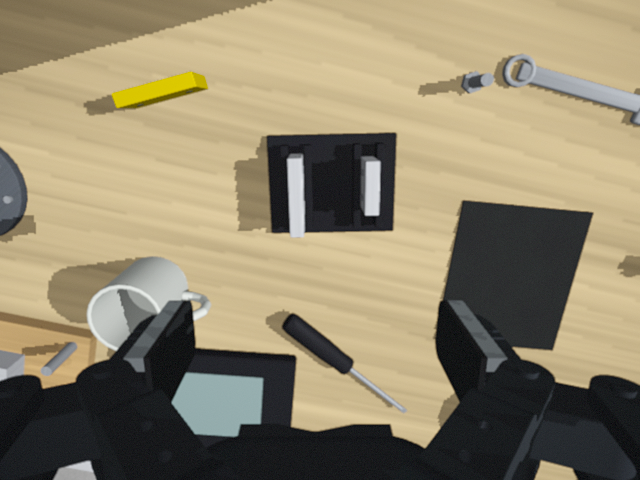

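Wrist view 2: long blank at (296,195), short one at (371,186) in the rack. The long blank measures centre (539,−278), yaw 14.5°, top 56.1 mm and length 79 mm, and the top camera agrees within 2 mm.

```bash
python3 - <<'E'
from h import *
plan(539,-278.2,49,-2.888)
E
```

```text
at [ 522.5 -261.4  329.8] -2.9077 shift cm tool [-1.21 -2.02 28.08] turn(after) -0.0197 dist 282 minrows 7 turnrows 1
```

Call:
{"fn": "drive_tool", "kwargs": {"deltas": [[-0.4, -0.7, 3, -0.0197], [-0.4, -0.7, 3.5, 0], [-0.4, -0.6, 3.5, 0], [0, 0, 3.5, 0], [0, 0, 3.5, 0], [0, 0, 3, 0], [0, 0, 2, 0], [0, 0, 2, 0], [0, 0, 2, 0], [0, 0, 1.5, 0], [0, 0, 0.6, 0], [0, 0, 0, 0]], "jaw": 0.4}}

```text
clock: 3.87
eef_pos: [538.1, -278.0, 47.7]
tcp_rot: [3.14, -0.002, -2.886]
contact_force: [0.6, 0.3, 0.5]
opening: 0.601
```

Call:
{"fn": "drive_tool", "kwargs": {"deltas": [[0, 0, 0, 0], [0, 0, 0, 0], [0, 0, 0, 0], [0, 0, 0, 0], [0, 0, 0, 0], [0, 0, 0, 0], [0, 0, 0, 0]], "jaw": 1, "force": 40}}

```text
clock: 4.45
eef_pos: [539.3, -278.7, 50.3]
tcp_rot: [-3.141, 0.001, -2.884]
contact_force: [-0.1, 3.2, 7.0]
opening: 0.153
```

Call:
{"fn": "drive_tool", "kwargs": {"deltas": [[0, 0, 0, 0], [0, 0, -0.5, 0], [0, 0, -1, 0], [0, 0, -2, 0], [0, 0, -2, 0], [0, 0, -2, 0], [0, 0, -1, 0], [0, 0, 0, 0], [0, 0, 0, 0]]}}

```text
clock: 5.2
eef_pos: [539.0, -279.1, 134.7]
tcp_rot: [-3.141, 0.001, -2.884]
contact_force: [-0.2, -0.7, -2.4]
opening: 0.155
```

```bash
python3 - <<'E'
from h import *
s=r.sense();print(s["contact_force"],s["opening"],s["wrist_torque"])
c,p,d=snap("scene","s2")
plan(577,-37,134,2.848)
cv2.imwrite("pics/s2c.png",cv2.resize(p[220:400,160:400,::-1],(720,540)))
E
```

```text
[-0.15602225 -0.6597584  -2.43826302] 0.1547463669069536 [ 0.03207463  0.01488287 -0.00693539]
at [ 538.4 -278.7  133.7] -2.8837 shift cm tool [-9.9  22.39 -0.03] turn(after) 0.5515 dist 245 minrows 6 turnrows 5
```

View pics/s2c.png

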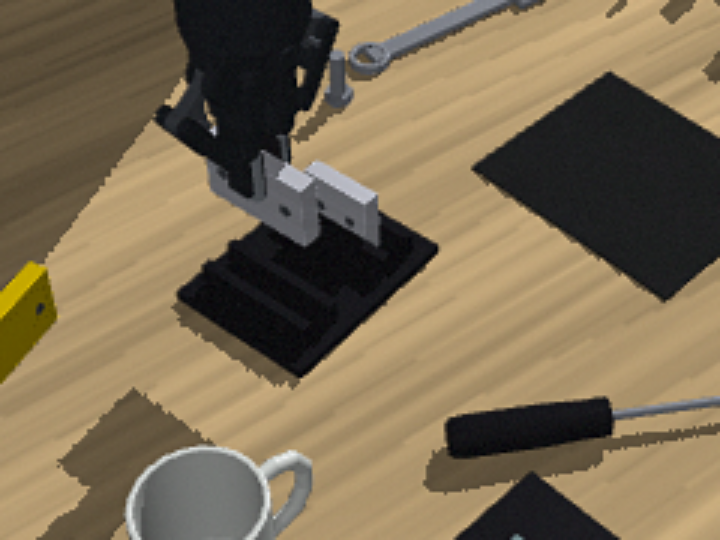

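The long blank (240,185 in the crop) hangs level in the jaws, clear of the rack, and the short one is still in its slot. Now the mat.

Call:
{"fn": "drive_tool", "kwargs": {"deltas": [[-0.7, 1.6, 0, 0], [-1.4, 3.2, 0, 0], [-1.4, 3.2, 0, 0], [-1.6, 3.6, 0, 0], [-1.6, 3.6, 0, 0], [-1.4, 3.2, 0, 0], [-1.1, 2.4, 0, 0], [-0.7, 1.6, 0, 0.1], [0, 0, 0, 0.11], [0, 0, 0, 0.11], [0, 0, 0, 0.11], [0, 0, 0, 0.12]]}}

```text
clock: 6.25
eef_pos: [576.5, -36.7, 132.6]
tcp_rot: [-3.141, -0.003, 2.845]
contact_force: [0.2, -0.5, -1.7]
opening: 0.158
```

Call:
{"fn": "drive_tool", "kwargs": {"deltas": [[0, 0, 1, 0], [0, 0, 2, 0], [0, 0, 2, 0], [0, 0, 1.5, 0], [0, 0, 1, 0], [0, 0, 0.8, 0], [0, 0, 0.4, 0], [0, 0, 0.2, 0], [0, 0, 0.1, 0], [0, 0, 0, 0], [0, 0, 0, 0]]}}

```text
clock: 7.17
eef_pos: [576.8, -36.7, 45.3]
tcp_rot: [-3.142, -0.001, 2.85]
contact_force: [-6.8, 2.3, 9.5]
opening: 0.149
```

Call:
{"fn": "drive_tool", "kwargs": {"deltas": [[0, 0, -0.1, 0], [0, 0, 0, 0], [0, 0, 0, 0], [0, 0, 0, 0], [0, 0, 0, 0], [0, 0, 0, 0], [0, 0, 0, 0], [0, 0, 0, 0]], "jaw": 0}}

```text
clock: 7.83
eef_pos: [577.5, -37.0, 45.2]
tcp_rot: [-3.142, -0.0, 2.85]
contact_force: [0.2, 0.4, -1.1]
opening: 1.0
```

```bash
python3 - <<'E'
from h import *
np.set_printoptions(precision=1,suppress=True)
s=r.sense();print(s["eef_pos"],s["contact_force"],s["opening"])
c,p,d=snap("wrist","w3")
q=cloud(c,d).reshape(-1,3);q=q[(q[:,2]>46)&(q[:,2]<56)&(np.hypot(q[:,0]-577,q[:,1]+37)<60)]
print(len(q),q.mean(0),cv2.minAreaRect(q[:,:2].astype(np.float32)))
E
```

```text
[577.5 -37.   45.2] [ 0.2  0.4 -1.1] 1.0002178900413494
11465 [573.3 -35.5  51.2] ((574.5938720703125, -38.16080856323242), (93.17581939697266, 72.25110626220703), 38.51348114013672)
```

View pics/w3.png

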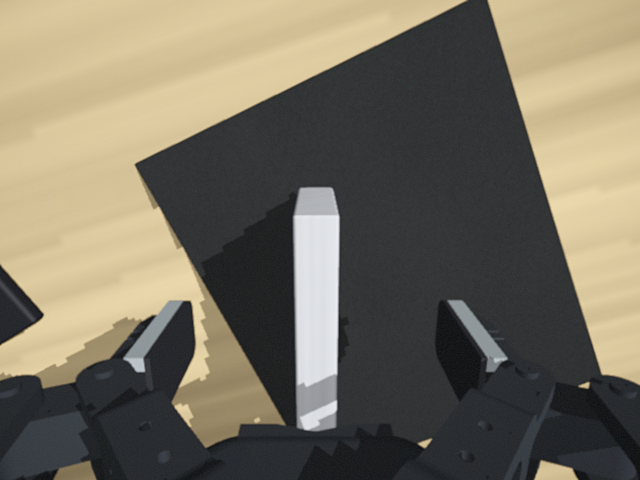

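The blank (316,310) stands free on the mat, fingers well clear on both sides, with open mat to the right (+tool y). I'll push its top over with the left finger.

Call:
{"fn": "drive_tool", "kwargs": {"deltas": [[0, 1, 0, 0], [0, 1, 0, 0], [0, 0.8, 0, 0], [0, 0.5, 0, 0], [0, 0.4, 0, 0], [0, 0.4, 0, 0], [0, 0.4, 0, 0], [0, 0.4, 0, 0], [0, 0.4, 0, 0], [0, 0.3, 0, 0], [0, 0, 0, 0], [0, 0, 0, 0]]}}

```text
clock: 8.88
eef_pos: [593.6, 16.7, 45.3]
tcp_rot: [-3.142, -0.0, 2.85]
contact_force: [-0.5, -0.2, 0.2]
opening: 1.006
```

Call:
{"fn": "drive_tool", "kwargs": {"deltas": [[0, 0, -2, 0], [0, 0, -3, 0], [0, -0.5, -3, 0], [0, -1, -3, 0], [0, -1, -2, 0], [0, 0, 0, 0], [0, 0, 0, 0]]}}

```text
clock: 9.47
eef_pos: [586.9, -7.9, 176.5]
tcp_rot: [3.141, 0.002, 2.848]
contact_force: [-0.3, 0.8, -0.3]
opening: 1.002
```

```bash
cat >>h.py <<'E'
def flat(c,d,ctr,lo,hi,rad=60):
    q=cloud(c,d).reshape(-1,3);q=q[(q[:,2]>lo)&(q[:,2]<hi)&(np.hypot(q[:,0]-ctr[0],q[:,1]-ctr[1])<rad)]
    if len(q)>20:print(len(q),np.median(q,0).round(1),cv2.minAreaRect(q[:,:2].astype(np.float32)))
E
python3 - <<'E'
from h import *
s=r.sense();print(s["eef_pos"].round(1),s["tcp_rot"],s["opening"])
c,p,d=snap("wrist","w4");flat(c,d,(586,-8),13,20)
c,p,d=snap("top","t4");flat(c,d,(586,-8),13,20)
E
```

```text
[586.9  -7.9 176.5] [3.14088932e+00 2.47381883e-03 2.84842375e+00] 1.0021844999844527
7288 [583.3  -6.2  17.2] ((585.9880981445312, -6.593036651611328), (48.70720291137695, 80.37033081054688), 72.93812561035156)
```

View pics/w4.png

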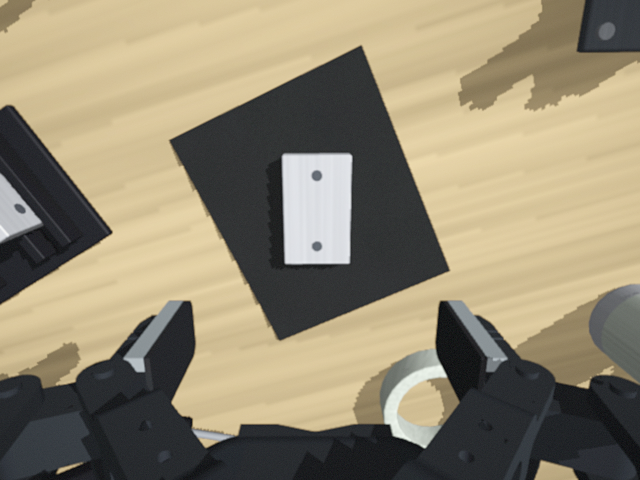

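The blank lies flat in the mat's middle (317,210), centre (586.0,−6.6), top 17.2 mm, yaw −17.1°. Now the pick.

```bash
python3 - <<'E'
from h import *
print(r.tcp_to_tips); plan(586,-6.7,40,2.844)
E
```

```text
17.0
at [585.8  -7.3 174.4] 2.8491 shift cm tool [-0.    0.07 13.44] turn(after) 0.0051 dist 134 minrows 4 turnrows 1
```

Call:
{"fn": "drive_tool", "kwargs": {"deltas": [[0, 0.07, 2, 0.005], [0, 0, 3, 0], [0, 0, 3, 0], [0, 0, 3, 0], [0, 0, 2, 0], [0, 0, 1.2, 0], [0, 0, 0.7, 0], [0, 0, 0.4, 0], [0, 0, 0, 0], [0, 0, 0, 0]]}}

```text
clock: 10.4
eef_pos: [587.2, -6.6, 23.0]
tcp_rot: [3.141, 0.001, 2.845]
contact_force: [0.7, 0.8, -0.4]
opening: 0.999
```

Call:
{"fn": "drive_tool", "kwargs": {"deltas": [[0, 0, 0, 0], [0, 0, 0, 0], [0, 0, 0, 0], [0, 0, 0, 0], [0, 0, 0, 0], [0, 0, 0, 0]], "jaw": 1, "force": 40}}

```text
clock: 10.9
eef_pos: [587.1, -6.7, 23.4]
tcp_rot: [3.141, 0.001, 2.845]
contact_force: [-1.6, -0.5, 6.3]
opening: 0.549
```

Call:
{"fn": "drive_tool", "kwargs": {"deltas": [[0, 0, 0, 0], [0, 0, -0.5, 0], [0, 0, -1.5, 0], [0, 0, -3, 0], [0, 0, -3, 0], [0, 0, -3, 0], [0, 0, -3, 0], [0, 0, -1, 0], [0, 0, 0, 0], [0, 0, 0, 0]]}}

```text
clock: 11.73
eef_pos: [586.3, -6.6, 172.0]
tcp_rot: [3.142, 0.0, 2.844]
contact_force: [0.3, -0.5, -3.4]
opening: 0.547
```

```bash
python3 - <<'E'
from h import *
s=r.sense();print(s["contact_force"].round(1),s["opening"])
c,p,d=snap("wrist","w5")
flat(c,d,s["eef_pos"],150,172)
plan(467.7,263.9,172,2.848)
E
```

```text
[ 0.3 -0.5 -3.4] 0.5472258766346451
29280 [579.5  -5.  165.8] ((585.5494995117188, -6.242095947265625), (74.28314971923828, 81.27556610107422), 73.3885726928711)
at [585.6  -6.6 170.9] 2.8445 shift cm tool [19.2  22.41 -0.11] turn(after) -0.0035 dist 295 minrows 8 turnrows 1
```

View pics/w5.png

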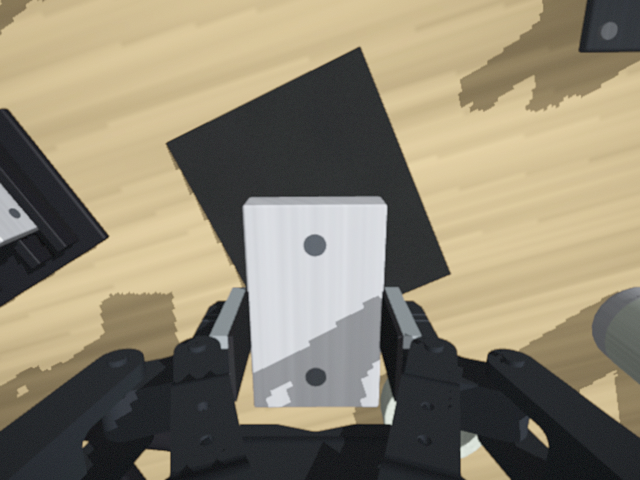

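The blank is held level and square between the pads (314,300). I'll stop 110 mm short of the magazine along its axis, so that held blank and magazine show in one wrist picture.

Call:
{"fn": "drive_tool", "kwargs": {"deltas": [[0.5, 1.5, 0, 0], [1.1, 3, 0, 0], [1.3, 3.5, 0, 0], [1.3, 3.5, 0, 0], [1.3, 3.5, 0, 0], [1.2, 3.5, 0, 0], [0.9, 2.5, 0, 0], [0.5, 1.5, 0, -0.003], [0, 0, 0, 0], [0, 0, 0, 0], [0, 0, 0, 0]]}}

```text
clock: 12.7
eef_pos: [574.4, 231.0, 171.0]
tcp_rot: [-3.14, -0.002, 2.847]
contact_force: [-0.6, 0.6, -1.7]
opening: 0.548
```

```bash
python3 - <<'E'
from h import *
s=r.sense();print(s["eef_pos"].round(1),s["tcp_rot"],s["contact_force"].round(1))
c,p,d=snap("wrist","w6")
flat(c,d,(467.7,263.9),97,104,90);flat(c,d,(467.7,263.9),86,104,90);flat(c,d,(467.7,263.9),8,12,100)
E
```

```text
[574.4 231.  171. ] [-3.13972519e+00 -1.52234023e-03  2.84732023e+00] [-0.6  0.6 -1.7]
1836 [508.3 237.2 100.7] ((505.899169921875, 252.416748046875), (69.67649841308594, 21.253463745117188), 73.24140167236328)
3006 [507.5 238.5  99. ] ((505.8826904296875, 252.4211883544922), (69.66558074951172, 21.2639102935791), 73.19807434082031)
10171 [495.2 241.6  10.2] ((495.83709716796875, 255.37164306640625), (100.58805847167969, 110.84494018554688), 73.35150909423828)
```

View pics/w6.png

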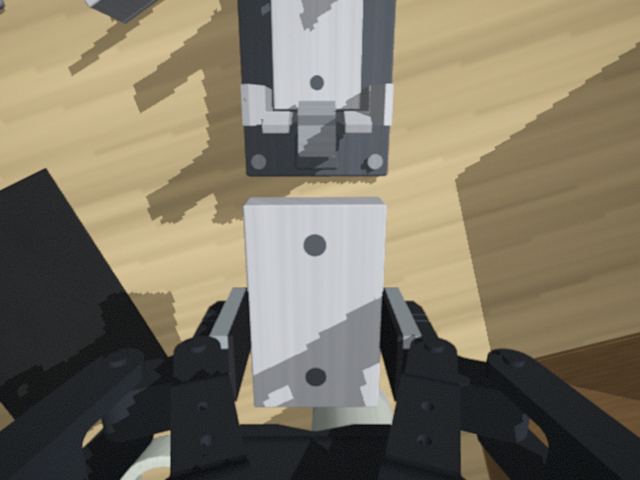

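Wrist view: magazine front end at the top (316,100), held blank below it (315,300). I'll compare the two in the magazine frame.

```bash
python3 - <<'E'
from h import *
f=np.load("pics/w6.npz");c={k:f[k] for k in("fx","fy","cx","cy","k1","R","t")};c={k:(float(v) if v.ndim==0 else v) for k,v in c.items()}
P=cloud(c,f["d"]);Q=P[185:282].reshape(-1,3);q=Q[(Q[:,2]>160)&(Q[:,2]<170)]
print("top z",np.percentile(q[:,2],[5,50,95]))
def near(q):  # edges in tool frame of yaw 2.8484 about the mag axis estimate
    a=2.8484;M=np.array([467.75,263.85,0]);return np.c_[(q-M)@[np.cos(a),np.sin(a),0],(q-M)@[np.sin(a),-np.cos(a),0],q[:,2]]
t=near(q[q[:,2]>164]);print("front x",np.percentile(t[:,0],[99,99.8,100]))
e=[]
for lo in np.arange(t[:,0].max()-26,t[:,0].max()-2,2):
    b=t[(t[:,0]>=lo)&(t[:,0]<lo+2)];e.append((lo+1,b[:,1].min(),b[:,1].max()))
e=np.array(e);print(e[::4].round(2),"edge slopes",np.polyfit(e[:,0],e[:,1],1)[0],np.polyfit(e[:,0],e[:,2],1)[0],"mid",(e[:,1:].mean()),"w",(e[:,2]-e[:,1]).mean())
h=near(atz(c,[(315,245),(316,377)],np.median(t[:,2])));print("holes",h.round(1),h.mean(0).round(1),"tilt",)
s=r.sense();print("tcp in mag",near(s["eef_pos"][None]).round(1),s["eef_pos"].round(1))
A=np.c_[t[:,:2],np.ones(len(t))];print("plane",np.linalg.lstsq(A,t[:,2],rcond=None)[0].round(4))
g=near(P.reshape(-1,3));g=g[(g[:,2]>97)&(g[:,2]<104)&(abs(g[:,0])<60)&(abs(g[:,1])<60)];print("guides y",g[:,1].min(),g[:,1].max(),"x",g[:,0].min())
E
```

```text
top z [163.69454307 164.8793021  165.89541043]
front x [-70.66682948 -70.44081878 -69.93945771]
[[-94.94 -24.65  23.14]
 [-86.94 -24.56  23.08]
 [-78.94 -24.87  23.07]] edge slopes -0.007219701761522769 -0.007381147882645177 mid -0.753996394343193 w 47.880820458034684
holes [[ -84.7   -0.6  165. ]
 [-136.8   -0.2  165. ]] [-110.7   -0.4  165. ] tilt
tcp in mag [[-111.9   -0.8  171.4]] [574.7 230.8 171.4]
plane [ 4.000000e-04 -1.800000e-03  1.650213e+02]
guides y -34.75355626372342 34.912852112308656 x -50.441243137809955
```

Call:
{"fn": "drive_tool", "kwargs": {"deltas": [[0.8, 0.06, 0, 0.007], [1.8, 0, 0, 0], [2.4, 0, 0, 0], [2.4, 0, 0, 0], [2, 0, 0, 0], [1.1, 0, 0, 0], [0.57, 0, 0, 0], [0, 0, 1.5, 0], [0, 0, 1.5, 0], [0, 0, 1, 0], [0, 0, 0.5, 0], [0, 0, 0, 0]]}}

```text
clock: 13.75
eef_pos: [469.2, 265.0, 126.2]
tcp_rot: [-3.14, -0.001, 2.84]
contact_force: [0.1, -0.5, -1.8]
opening: 0.549
```

```bash
python3 - <<'E'
from h import *
import time
a=2.8484;M=np.array([467.75,263.85,0])
s=r.sense();q=s["eef_pos"]-M;print("tcp in mag",(q@[np.cos(a),np.sin(a),0]).round(2),(q@[np.sin(a),-np.cos(a),0]).round(2),q[2],s["tcp_rot"],s["contact_force"].round(1))
c,p,d=snap("wrist","w7")
P=cloud(c,d).reshape(-1,3)-M;t=np.c_[P@[np.cos(a),np.sin(a),0],P@[np.sin(a),-np.cos(a),0],P[:,2]]
b=t[(abs(t[:,2]-120)<4)&(t[:,0]>16)&(t[:,0]<60)&(abs(t[:,1])<40)]
print("blank z",np.median(b[:,2]),"front",np.percentile(b[:,0],99.8),"y",np.percentile(b[:,1],[.2,99.8]))
g=t[(t[:,2]>97)&(t[:,2]<104)&(abs(t[:,0])<60)&(abs(t[:,1])<60)];print("guides",g.min(0),g.max(0))
cv2.imwrite("pics/w7c.png",p[60:460,120:520,::-1])
E
```

```text
tcp in mag -1.09 1.51 126.16633935088362 [-3.14011540e+00 -1.26299738e-03  2.83994708e+00] [ 0.1 -0.5 -1.8]
blank z 120.08396395107764 front 40.17851397089815 y [-22.39400449  25.58499937]
guides [-47.72742335 -34.81133269  97.0069132 ] [ 50.80738242  34.96943011 103.92515556]
```

View pics/w7c.png

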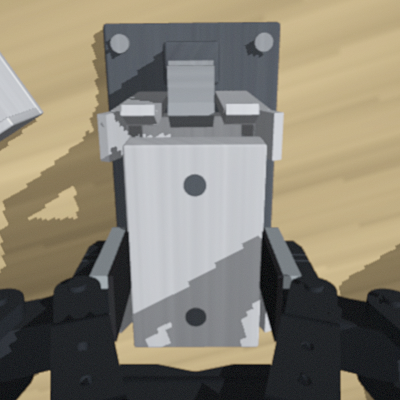

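The blank sits about 1.5 mm too far towards +y between the guides (the travel axis turned slightly); I'll correct that and recheck.

Call:
{"fn": "drive_tool", "kwargs": {"deltas": [[0, -0.15, 0.5, 0], [0, 0, 0, 0], [0, 0, 0, 0], [0, 0, 0, 0]]}}

```text
clock: 14.13
eef_pos: [469.2, 264.2, 122.6]
tcp_rot: [3.141, 0.0, 2.84]
contact_force: [-0.1, -0.2, -1.8]
opening: 0.548
```

```bash
python3 - <<'E'
from h import *
a=2.8484;M=np.array([467.75,263.85,0])
s=r.sense();print(s["eef_pos"].round(1),s["tcp_rot"][2])
c,p,d=snap("wrist","w8")
P=cloud(c,d).reshape(-1,3)-M;t=np.c_[P@[np.cos(a),np.sin(a),0],P@[np.sin(a),-np.cos(a),0],P[:,2]]
b=t[(abs(t[:,2]-115)<3.5)&(t[:,0]>16)&(t[:,0]<60)&(abs(t[:,1])<40)]
print("blank z",np.median(b[:,2]),"front",np.percentile(b[:,0],99.8))
e=np.array([(x+1,*np.percentile(b[(b[:,0]>=x)&(b[:,0]<x+2)][:,1],[.3,99.7])) for x in range(18,37,2)])
print(e[::3].round(2),"mid",e[:,1:].mean(),"slopes",np.polyfit(e[:,0],e[:,1],1)[0],np.polyfit(e[:,0],e[:,2],1)[0])
g=t[(t[:,2]>97)&(t[:,2]<104)&(abs(t[:,0])<60)&(abs(t[:,1])<60)];print("guides",g.min(0),g.max(0))
E
```

```text
[469.2 264.2 122.6] 2.8404581258966064
blank z 116.44468075189171 front 40.00248388870605
[[ 19.   -23.26  24.88]
 [ 25.   -23.3   24.8 ]
 [ 31.   -23.16  24.62]
 [ 37.   -23.13  24.68]] mid 0.8336846961179232 slopes 0.006142775785820172 -0.00258795967689259
guides [-47.78794041 -35.01380562  97.00033445] [ 50.97950323  34.88636111 103.99526039]
```

Call:
{"fn": "drive_tool", "kwargs": {"deltas": [[0.02, -0.09, 0, 0], [0, 0, 0.2, 0], [0, 0, 0.3, 0], [0, 0, 0.3, 0], [0, 0, 0.3, 0], [0, 0, 0.2, 0], [0, 0, 0, 0]]}}

```text
clock: 14.77
eef_pos: [468.2, 263.2, 108.6]
tcp_rot: [-3.141, -0.001, 2.841]
contact_force: [-0.1, -0.5, -1.4]
opening: 0.544
```

Call:
{"fn": "drive_tool", "kwargs": {"deltas": [[0, 0, 0.3, 0], [0, 0, 0.3, 0], [0, 0, 0.3, 0], [0, 0, 0.3, 0], [0, 0, 0.2, 0], [0, 0, 0.1, 0], [0, 0, 0, 0], [0, 0, 0, 0]]}}

```text
clock: 15.43
eef_pos: [468.6, 263.3, 94.2]
tcp_rot: [-3.142, -0.0, 2.84]
contact_force: [-0.8, 0.1, -1.9]
opening: 0.544
```

Call:
{"fn": "drive_tool", "kwargs": {"deltas": [[0, 0, 0.15, 0], [0, 0, 0.1, 0], [0, 0, 0.1, 0], [0, 0, 0, 0], [0, 0, 0, 0]]}}

```text
clock: 15.85
eef_pos: [468.5, 263.4, 90.8]
tcp_rot: [3.142, 0.0, 2.841]
contact_force: [-0.6, 0.0, -1.2]
opening: 0.548
```

Call:
{"fn": "drive_tool", "kwargs": {"deltas": [[0, 0, 0.1, 0], [0, 0, 0, 0], [0, 0, 0, 0]]}}

```text
clock: 16.1
eef_pos: [468.8, 263.4, 90.1]
tcp_rot: [3.141, 0.0, 2.841]
contact_force: [-0.0, -0.2, 4.2]
opening: 0.549
```

Call:
{"fn": "drive_tool", "kwargs": {"deltas": [[0, 0, 0, 0], [0, 0, 0, 0], [0, 0, 0, 0], [0, 0, 0, 0], [0, 0, 0, 0], [0, 0, 0, 0]], "jaw": 0}}

```text
clock: 16.6
eef_pos: [468.5, 263.3, 89.7]
tcp_rot: [-3.142, -0.0, 2.84]
contact_force: [0.9, -1.0, -0.5]
opening: 1.0
```

Call:
{"fn": "drive_tool", "kwargs": {"deltas": [[0, 0, -0.5, 0], [0, 0, -1, 0], [0, 0, -1.5, 0], [0, 0, -1.5, 0], [0, 0, -1.5, 0], [0, 0, -1, 0], [0, 0, 0, 0], [0, 0, 0, 0]]}}

```text
clock: 17.27
eef_pos: [468.8, 263.5, 160.5]
tcp_rot: [3.14, 0.001, 2.841]
contact_force: [0.2, -0.8, -0.4]
opening: 0.998
```

```bash
python3 - <<'E'
from h import *
a=2.8484;M=np.array([467.75,263.85,0])
s=r.sense();print(s["eef_pos"].round(1),s["opening"])
c,p,d=snap("wrist","w9")
P=cloud(c,d).reshape(-1,3)-M;t=np.c_[P@[np.cos(a),np.sin(a),0],P@[np.sin(a),-np.cos(a),0],P[:,2]]
b=t[(abs(t[:,2]-85)<8)&(abs(t[:,0])<37)&(abs(t[:,1])<22)]
A=np.c_[b[:,:2],np.ones(len(b))];print(len(b),np.percentile(b[:,2],[5,50,95]),"plane",np.linalg.lstsq(A,b[:,2],rcond=None)[0].round(4))
cv2.imwrite("pics/w9c.png",p[40:440,120:520,::-1])
E
```

```text
[468.8 263.5 160.5] 0.9976281745838821
11356 [83.48467393 84.49044082 85.49354303] plane [-8.00000e-04 -5.00000e-04  8.44918e+01]
```

View pics/w9c.png

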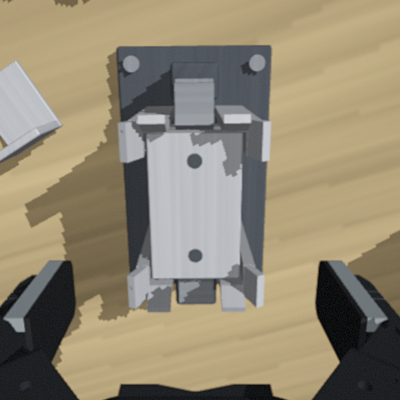

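The blank rests level on the catches (195,205 in the crop), top 84.5 mm (85 expected). Now shut the fingers and push down in steps.

Call:
{"fn": "drive_tool", "kwargs": {"deltas": [[0.1, 0, 1, 0], [0, 0, 1.5, 0], [0, 0, 1.5, 0], [0, 0, 0.5, 0], [0, 0, 0, 0], [0, 0, 0, 0], [0, 0, 0, 0], [0, 0, 0, 0], [0, 0, 0.4, 0], [0, 0, 0.4, 0], [0, 0, 0.3, 0], [0, 0, 0, 0]], "jaw": 1}}

```text
clock: 18.32
eef_pos: [467.2, 263.4, 103.1]
tcp_rot: [-3.141, -0.001, 2.841]
contact_force: [-1.2, -0.1, 0.4]
opening: -0.0
```

Call:
{"fn": "drive_tool", "kwargs": {"deltas": [[0, 0, 0.2, 0], [0, 0, 0.2, 0], [0, 0, 0.2, 0], [0, 0, 0.2, 0], [0, 0, 0.2, 0], [0, 0, 0.2, 0], [0, 0, 0.2, 0], [0, 0, 0, 0]]}}

```text
clock: 18.98
eef_pos: [468.0, 263.8, 89.9]
tcp_rot: [3.141, 0.001, 2.84]
contact_force: [0.9, -0.4, 1.7]
opening: 0.002
```

Call:
{"fn": "drive_tool", "kwargs": {"deltas": [[0, 0, 0.2, 0], [0, 0, 0.2, 0], [0, 0, 0.2, 0], [0, 0, 0.2, 0], [0, 0, 0.2, 0], [0, 0, 0, 0]]}}

```text
clock: 19.48
eef_pos: [468.1, 263.9, 80.2]
tcp_rot: [3.141, 0.001, 2.841]
contact_force: [-0.4, -1.1, 6.7]
opening: -0.0
```

Call:
{"fn": "drive_tool", "kwargs": {"deltas": [[0, 0, 0.15, 0], [0, 0, 0.15, 0], [0, 0, 0.15, 0], [0, 0, 0.15, 0], [0, 0, 0, 0], [0, 0, 0, 0]]}}

```text
clock: 19.98
eef_pos: [468.0, 263.9, 74.3]
tcp_rot: [3.141, 0.001, 2.84]
contact_force: [0.1, -0.6, 9.5]
opening: 0.003
```

Call:
{"fn": "drive_tool", "kwargs": {"deltas": [[0, 0, 0.1, 0], [0, 0, 0.1, 0], [0, 0, 0, 0], [0, 0, 0, 0], [0, 0, 0, 0]]}}

```text
clock: 20.4
eef_pos: [468.0, 263.9, 72.4]
tcp_rot: [3.141, 0.001, 2.841]
contact_force: [-1.3, -0.3, 10.5]
opening: -0.005
```

Call:
{"fn": "drive_tool", "kwargs": {"deltas": [[0, 0, 0.1, 0], [0, 0, 0, 0], [0, 0, 0, 0], [0, 0, -0.2, 0], [0, 0, -0.3, 0], [0, 0, -0.5, 0], [0, 0, -1, 0], [0, 0, -2, 0], [0, 0, -3, 0], [0, 0, -3, 0], [0, 0, 0, 0], [0, 0, 0, 0]]}}

```text
clock: 21.4
eef_pos: [468.5, 264.1, 172.7]
tcp_rot: [3.139, 0.002, 2.84]
contact_force: [0.4, -0.6, -1.2]
opening: 0.003
```

```bash
python3 - <<'E'
from h import *
a=2.8484;M=np.array([467.75,263.85,0])
s=r.sense();print(s["eef_pos"].round(1),s["contact_force"].round(1))
c,p,d=snap("wrist","w10")
P=cloud(c,d).reshape(-1,3)-M;t=np.c_[P@[np.cos(a),np.sin(a),0],P@[np.sin(a),-np.cos(a),0],P[:,2]]
b=t[(abs(t[:,2]-65)<23)&(abs(t[:,0])<33)&(abs(t[:,1])<22)]
b=b[abs(b[:,2]-np.median(b[:,2]))<4]
A=np.c_[b[:,:2],np.ones(len(b))];print(len(b),np.percentile(b[:,2],[5,50,95]),"plane",np.linalg.lstsq(A,b[:,2],rcond=None)[0].round(4))
for sg in(1,-1):
    k=t[(sg*t[:,0]>30)&(sg*t[:,0]<60)&(abs(t[:,1])<8)&(t[:,2]>62.5)&(t[:,2]<90)]
    print("catch",sg,len(k),"inner x",np.percentile(abs(k[:,0]),[0,2]) if len(k) else None)
c,p2,d2=snap("scene","s10")
q=cloud(c,d2).reshape(-1,3)-M;print("scene top z",np.median(q[(abs(q@[np.cos(a),np.sin(a),0])<25)&(abs(q@[np.sin(a),-np.cos(a),0])<18)&(q[:,2]>40)&(q[:,2]<95),2]))
A=cv2.resize(p[0:400,120:520,::-1],(400,400));B=cv2.resize(p2[140:250,360:470,::-1],(400,400),interpolation=cv2.INTER_CUBIC)
cv2.imwrite("pics/w10c.png",np.hstack([A,B]))
E
```

```text
[468.5 264.1 172.7] [ 0.4 -0.6 -1.2]
7546 [59.24292155 60.28294383 61.33818458] plane [-3.00000e-04  5.00000e-04  6.02887e+01]
catch 1 1250 inner x [35.97035929 36.41186272]
catch -1 0 inner x None
scene top z 60.071999836462815
```

```bash
python3 - <<'E'
from h import *
a=2.8484;M=np.array([467.75,263.85,0])
for n in("top","scene"):
    c,p,d=snap(n,n+"11");q=cloud(c,d).reshape(-1,3)
    P=q-M;t=np.c_[P@[np.cos(a),np.sin(a),0],P@[np.sin(a),-np.cos(a),0],P[:,2]]
    for sg in(1,-1):
        k=t[(sg*t[:,0]>30)&(sg*t[:,0]<60)&(abs(t[:,1])<9)&(t[:,2]>63)&(t[:,2]<80)]
        print(n,sg,len(k),abs(k[:,0]).min() if len(k) else None)
    flat(c,d,(511,-206),52,60,40)
    d0=np.load(f"pics/{n}0.npy");m=(abs(d-d0)>15)&(d>0)&(d0>0);N,_,st,ce=cv2.connectedComponentsWithStats(m.astype(np.uint8))
    print("changed",[(*ce[i].round(),st[i,4]) for i in range(1,N) if st[i,4]>60])
from rig import job
print(job.sign_off())
E
```

```text
top 1 2 36.530807535999806
top -1 72 31.793117621579356
116 [ 510.4 -205.6   56.2] ((511.4010314941406, -206.4104766845703), (53.22349548339844, 15.007246017456055), 14.724458694458008)
changed [(np.float64(158.0), np.float64(349.0), np.int32(37097)), (np.float64(426.0), np.float64(230.0), np.int32(283)), (np.float64(22.0), np.float64(348.0), np.int32(1291)), (np.float64(25.0), np.float64(446.0), np.int32(3852)), (np.float64(322.0), np.float64(446.0), np.int32(2059))]
scene 1 49 30.764502312885853
scene -1 45 40.98596866082636
165 [ 515.1 -206.9   55.9] ((513.7953491210938, -206.66502380371094), (55.41047668457031, 17.473716735839844), 15.66710090637207)
changed [(np.float64(193.0), np.float64(50.0), np.int32(1874)), (np.float64(254.0), np.float64(43.0), np.int32(3871)), (np.float64(431.0), np.float64(55.0), np.int32(9276)), (np.float64(323.0), np.float64(63.0), np.int32(62)), (np.float64(250.0), np.float64(310.0), np.int32(602))]
the job is handed in; nothing more can be done
None
```

The long blank is loaded in the magazine and the job is handed in, at about 22 s on the robot clock.

I took it from the rack, stood it on the mat and let go, tipped it flat with one finger and picked it up lying flat. I set it on the catches, where its top measured 84.5 mm, and pushed it down with shut fingers at about 10 N. I then drew the arm clear.

**Last checks**
- **Height and level:** the blank's top is at 60.3 mm in the wrist camera and 60.1 mm in the scene camera. It is level, with a slope under 0.001, and stays down with the robot off it.
- **Catch at the −x end:** its nose measured at 36.0 mm, against 35.5 mm when sprung in.
- **Catch at the +x end:** not measured cleanly. The wrist camera could not see it, and the coarse cameras gave 31.8 mm (top) and 41.0 mm (scene). That it is closed is inferred from the blank staying level at 60 mm.
- **Short blank:** still in its slot, unchanged.
- **Bystanders:** the before/after depth comparison showed no change where they stand. The only changes were at the emptied slot and in areas I put down to the arm and its shadowing, which I did not check by eye.
- **Final picture:** the last close-up was not viewed because the viewing limit was reached, so these checks rest on depth readings.

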